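Set the screw jack under the overhanging plate

TASK

Take the steel bar from its wooden holder and use it to turn the jack's collar clockwise (seen from above), moving it on from socket to socket as the plate gets in its way, until the jack's brass cap presses snugly up against the setting screw under the overhanging plate. Feel for the moment it tightens and stop soon after: it must stay firmly in contact, but neither the plate may be strained nor the bar forced. Turn the collar with the bar only, keeping the fingers off the jack, then stand the bar back in its holder and leave the tools lying around undisturbed.

Things in the scene. Friction and masses are not known exactly. Their poses are not given: they have to be found in the camera images.
- jack_axis (a point): Point on the vertical axis of the screw jack, at the height of the collar's flat upper face (40 mm above the bench). The jack stands on a fixed dark base plate; this frame turns with it: x points from the open front of the jack to the column behind it, z up. The column (32x50 mm, 124 mm high) begins 63 mm behind the axis; the plate's clamp round it, 50 mm behind the axis, tops out at 126 mm.
- stand: The fixed base plate (172x110x12 mm) with the column and all of the jack (foot, collar, spindle). Origin on the bench under the jack's axis, axes as at jack_axis.
- collar (a joint): Collar angle in rad, growing clockwise seen from above, which lifts spindle and cap 6 mm per rad. It turns stiffly (0.2 N m, about 6 N at the sockets) and stays where left; once the cap meets the screw this climbs by 1.7 N per 10 N of cap pressure: 9 to 13 N at the sockets is snug. Starts at 0 to 0.3; the cap meets the screw somewhere from 1.8 to 3.
- socket0 (a point): Centre of the mouth of one of the eight alike sockets in the collar's upper face. The collar is a flat grey disc 92 mm across; the sockets lie 45 degrees apart on a circle of 36 mm radius about the jack axis, are square (12.6 mm along the circle, 12.3 mm radially), open on top and 14 mm deep. A hub of 19 mm radius stands 7 mm above the face.
- cap: Loose brass cap (22 mm across, 14 mm high) on the jack's spindle pin; origin at the centre of its underside. At the start its top is 65 to 67 mm above the bench. It rises with the spindle and shall press on the plate's setting screw.
- workpiece: Fixed aluminium plate, 114x100x10 mm, clamped to the column over the jack, its underside 84 to 86 mm above the bench. Origin in the underside on the jack's axis. Its front edge is 12 mm in front of the axis, so an upright bar fits only into sockets within about 58 degrees of the jack's front (-x of jack_axis). A locked setting screw (13 mm across, on the axis) projects from the underside by an unmeasured 3 to 8 mm.
- bar_head (a point): Centre of the bar's grip, a square steel block 16x16 mm and 30 mm high at the bar's upper end; its x and y axes are square to its faces, z points up along the bar. The bar weighs 0.11 kg.
- bar_tip (a point): Lower end of the bar, 95 mm below bar_head's centre. Below the grip the bar is a round rod of 10 mm diameter, 80 mm long, its tip tapered over 3 mm to 5.6 mm.
- bar_holder_hole0 (a point): Centre of the mouth of the round hole (13 mm across, 30 mm deep, upright) in the top of the wooden holder block (60x60 mm, 40 mm high, fixed), in which the bar stands at the start.
- dial_indicator_mid (a point): Middle of the dial indicator lying on the bench (102x57x21 mm, loose): a bystander.
- micrometer_mid (a point): Middle of the micrometer lying on the bench (44x124x16 mm, loose): a bystander.
- knurled_knob_mid (a point): Middle of the small brass-coloured knob standing on the bench (21 mm across, 18 mm high, loose): a bystander.
Mind the look-alikes: they are no part of the job. Leave any blue look-alike of the part that bears bar_head alone.

How it is judged:
By the outcome, as a careful person would: the job done as asked, in the order asked, and still so for the second after the job is handed in, with the robot touching nothing.
It also fails if it takes over 72 s, if anything falls off the work surface, if the arm or the gripper's body presses on something with over 40 N, if the wrist force passes 120 N, or if a joint passes its speed limit or range.

ROBOT

A 7-joint arm with a two-finger parallel gripper is mounted at the origin on a cart in front of the work surface, level with it; the furniture and walls round the work are solid. World frame = base frame: x ahead of the robot, y to its left, z up, the work surface at z = 0. Lengths are in m, angles in rad, forces in N, time in s.
With the tool pointing down it reaches from about 0.425 to 0.8 m from the base axis. Payload 8.3 kg.
Tool frame: the origin (TCP) lies at the very end of the fingers, on their centre line; the grasp point (between the pads) lies 19 mm behind it; z points along the fingers, y is the line along which they close (so a half turn about z gives the same grasp; the last joint's range is limited). The gripper opens to 85 mm and grips with 20 to 120 N. Pads are 22 mm wide; open, the fingers measure 114 mm over their backs; the gripper's body (76 mm by 85 mm) begins 54 mm behind the grasp point. The pads swing forward as they close: fully open they stand 13 mm farther back than shut.
Start: joints at [-1.397, 0.383, 0.016, 1.37, -0.006, 1.388, -0.046], TCP at [0.147, 0.608, 0.231] pointing down, gripper open.
Joint ranges: [-2.95, 2.95], [-0.25, 2.06], [-1.52, 1.56], [0.18, 2.33], [-1.44, 4.58], [0.02, 2.06], [-3.01, 3.01]. Speed limits (rad/s): [2.39, 2.39, 3.01, 3.01, 3.14, 3.14, 3.14].

INTERFACE

Orientations are given as a rotation vector (axis times angle).
In Python, from workcell import robot, optics, job gives the robot as it stands.
- The arm moves only by the tool servo_tool, never from a script. Its arguments are lists of equal length, an entry for each row: "delta_rot": the turn, a rotation vector about the tool's x, y, z in rad, a list of three; "travel": the shift along the tool's x, y, z in m, a list of three; "gripper": the opening, from 0 (shut) to 1 (fully open). In form: {"delta_rot": [[wx, wy, wz], ...], "travel": [[x, y, z], ...], "gripper": [gripper, ...]}. A call has 1 to 12 rows; each row shifts and turns the commanded pose from where the row before left it, along the tool's axes as they then stand; what a row does not reach is not made up. A row lasts 1/10 s, in which the tool goes at most 50 mm and 8.59 degrees, less where a joint would pass 70% of its speed; a pose out of reach is approached as far as the arm can. A call is refused whole if a number of a shift passes 0.05 or a number of a turn 0.15, either way. A call with a gripper value outside its range is refused whole. The fingers move at their own pace and stop on an object; the grip force is fixed at half the most. Time passes only in rows, so rows that do not move let the fingers close. It gives the time, the measured TCP pose, the force, the opening and the grip force at its end, in the units of the state.
- robot.observe(): the state, without advancing time (a new reading comes with each control period).
- optics.get_image(name): name is "scene" or "top" or "wrist"; returns the picture (420x560x3 uint8, red, green, blue); there is no depth.
- optics.camera_info(name): a dict with "K" (3x3 intrinsics, pixels), "extrinsics" (4x4, takes a point from camera to world coordinates). Camera axes: x right, y down, z forward; pixel columns grow to the right and rows downward; lengths in m; the calibration is good to about 2 mm. A picture is of the moment at which its call begins: read the wrist's pose just before it. camera_info takes no time and is no camera call; for the wrist camera it gives the pose at the moment of the call.
- job.job_done(): hands the job in; it is judged then, once.
The state is a dict: "time_s": time; "joint_pos": joint angles; "qd": joint speeds; "joint_torque": joint torques, N m; "tool_pos": TCP position; "tool_rot": TCP orientation; "ft_force": force on the tool from outside, world axes, zero at the start; "wrist_torque": the same for the moment, N m; "finger_gap": finger opening in m; "grip_force": force on a finger pad.
Only numpy, scipy, OpenCV 4.12 (cv2) and the standard library are available. Lean on these libraries where they do the work, as an engineer would, in place of code of your own. Each camera call takes 0.05 s, during which the arm holds its last target. There are 200 camera calls.

## Working session

There is one attempt and no reset: what is moved stays moved. The work goes in short steps, Python scripts to look and compute and a tool call to move; the robot and the scene stay as the last step left them, time stands still between calls to the robot, and variables do not carry over. Pictures are saved under pics/ and viewed, at most 10 in all, crops included, and the job is handed in when it is done.

Besides the shell and the picture viewer there is one more tool, called in YAML: its name, and indented under it one key for each argument. servo_tool: Moves the arm, as the interface text tells. Its arguments: {"type":"object","properties":{"delta_rot":{"type":"array","items":{"type":"array","items":{"type":"number"}}},"travel":{"type":"array","items":{"type":"array","items":{"type":"number"}}},"gripper":{"type":"array","items":{"type":"number"}}},"required":["delta_rot","travel","gripper"]}

```bash
mkdir -p pics; ls; python3 - <<'E'
from workcell import robot, optics, job
import cv2,numpy as np
s=robot.observe();print({k:np.round(v,3).tolist() for k,v in s.items()})
for n in("scene","top"):
    im=optics.get_image(n);cv2.imwrite(f"pics/{n}0.png",im[:,:,::-1]);c=optics.camera_info(n);print(n,np.round(c["K"],1).tolist(),np.round(c["extrinsics"],3).tolist())
E
```

```text
pics
{'time_s': 0.0, 'joint_pos': [-1.397, 0.384, 0.016, 1.371, -0.006, 1.388, -0.046], 'qd': [-0.001, -0.001, -0.0, 0.003, 0.001, -0.0, 0.001], 'joint_torque': [-0.0, -62.761, 0.844, -37.183, 0.017, 0.014, 0.0], 'tool_pos': [0.146, 0.607, 0.23], 'tool_rot': [-0.371, -3.119, 0.003], 'ft_force': [0.385, -0.03, 1.073], 'wrist_torque': [0.017, -0.005, -0.045], 'grip_force': 0.0, 'finger_gap': 0.085}
scene [[464.0, 0.0, 276.9], [0.0, 464.0, 208.8], [0.0, 0.0, 1.0]] [[0.485, -0.591, 0.644, -0.127], [-0.874, -0.311, 0.373, -0.345], [-0.02, -0.744, -0.668, 0.715], [0.0, 0.0, 0.0, 1.0]]
top [[531.2, 0.0, 281.3], [0.0, 531.2, 208.5], [0.0, 0.0, 1.0]] [[0.017, -0.993, 0.116, 0.367], [-1.0, -0.017, 0.003, 0.018], [-0.001, -0.116, -0.993, 1.279], [0.0, 0.0, 0.0, 1.0]]
```

View pics/scene0.png

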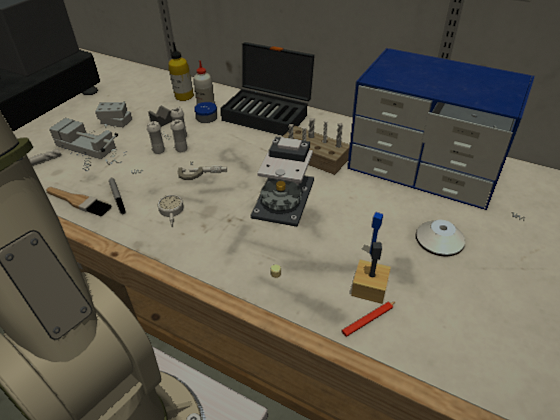

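View pics/top0.png

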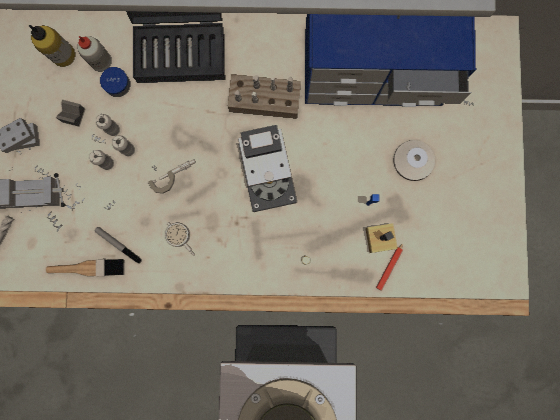

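```bash
python3 - <<'E'
import cv2,numpy as np
a=cv2.imread("pics/scene0.png")[200:310,330:430];b=cv2.imread("pics/top0.png")
f=lambda i,s:cv2.resize(i,s,interpolation=cv2.INTER_CUBIC)
L=f(a,(360,396));M=f(b[180:260,345:425],(396,396))
cv2.imwrite("pics/crop1.png",np.hstack([L,M]))
cv2.imwrite("pics/crop2.png",f(b[120:215,230:305],(474,600)))
E
```

```text
(no output)
```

View pics/crop1.png

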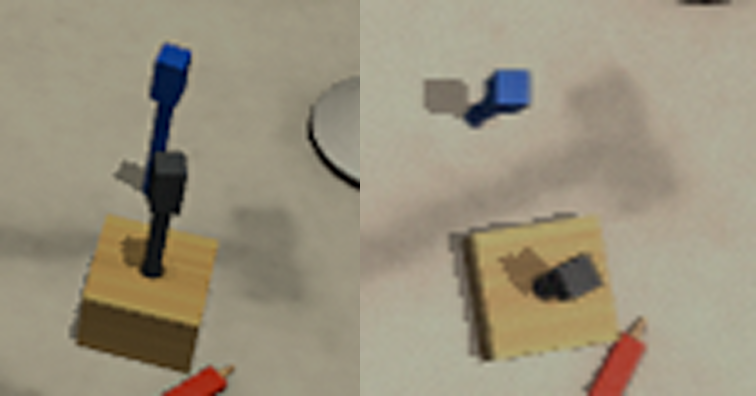

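View pics/crop2.png

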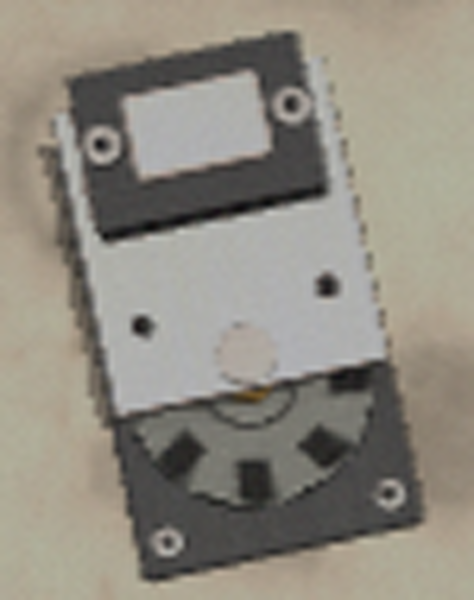

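```bash
cat > h.py <<'E'
from workcell import robot, optics, job
import numpy as np, cv2
from scipy.spatial.transform import Rotation as R
def ray(n,px,c=None):
    c=c or optics.camera_info(n);T=c["extrinsics"];d=T[:3,:3]@np.linalg.solve(c["K"],[*px,1.]);return T[:3,3],d
def atz(n,px,z,c=None):
    o,d=ray(n,px,c);return o+d*(z-o[2])/d[2]
def tri(p,q,n1="top",n2="scene"):
    o,d=ray(n1,p);u,e=ray(n2,q);t=np.linalg.lstsq(np.c_[d,-e],u-o,rcond=None)[0]
    A,B=o+d*t[0],u+e*t[1];return (A+B)/2,np.linalg.norm(A-B)
def proj(n,P,c=None):
    c=c or optics.camera_info(n);T=np.linalg.inv(c["extrinsics"]);p=np.array(c["K"])@(T[:3,:3]@np.asarray(P)+T[:3,3]);return p[:2]/p[2]
def st():
    s=robot.observe();print({k:np.round(s[k],4).tolist() for k in("time_s","tool_pos","tool_rot","ft_force","wrist_torque","finger_gap","grip_force")});print(np.round(R.from_rotvec(s["tool_rot"]).as_matrix(),4).tolist());return s
E
python3 - <<'E'
from h import *
np.set_printoptions(precision=4,suppress=True)
c1=lambda u,v:((u-360)/4.95+345,v/4.95+180)
c1s=lambda u,v:(u/3.6+330,v/3.6+200)
c2=lambda u,v:(u/6.32+230-.4,v/6.32+120-.4)
print("dark tri",tri(c1(578,275),c1s(168,158)),atz("top",c1(578,275),.12))
print("blue tri",tri(c1(511,88),c1s(174,52)))
print("hole",atz("top",c1(545,288),.04),"holder corners",[atz("top",c1(*p),.04)[:2] for p in((470,238),(598,215),(620,340),(488,360))])
print("dark head top edge dirs")
print("screw",atz("top",c2(246,352),.097))
S=[atz("top",c2(*p),.04)[:2] for p in((181,453),(254,480),(323,446),(349,378))];print("sock",S)
# fit circle r=36, 45deg spacing
from scipy.optimize import least_squares
f=lambda x:np.concatenate([x[:2]+.036*np.array([np.cos(x[2]+i*np.pi/4),np.sin(x[2]+i*np.pi/4)])-S[i] for i in range(4)])
for a0 in(2.5,):
    r=least_squares(f,[*S[1]+[.036,0],a0]);print(r.x,r.fun)
B=[atz("top",c2(*p),.012)[:2] for p in((145,578),(422,522))];W=[atz("top",c2(*p),.095)[:2] for p in((115,415),(385,362),(55,115))]
print(B,W)
for a,b in((B[0],B[1]),(W[0],W[1])):
    d=b-a;print(np.linalg.norm(d),"front edge x-axis yaw",np.arctan2(d[1],d[0])+np.pi/2)
d=W[2]-W[0];print(np.arctan2(d[1],d[0]),np.linalg.norm(d))
E
```

```text
dark tri (array([ 0.447 , -0.2143,  0.1213]), np.float64(0.0016212838117934869)) [ 0.4474 -0.2153  0.12  ]
blue tri (array([ 0.5314, -0.1875,  0.1112]), np.float64(0.00020849330859098265))
hole [ 0.4465 -0.2158  0.04  ] holder corners [array([ 0.4696, -0.1805]), array([ 0.4815, -0.241 ]), array([ 0.4227, -0.2509]), array([ 0.4122, -0.1889])]
dark head top edge dirs
screw [0.5806 0.0511 0.097 ]
sock [array([0.5523, 0.0762]), array([0.5425, 0.0488]), array([0.5558, 0.0233]), array([0.5816, 0.014 ])]
[0.5792 0.0508 2.4135] [ 0.0001 -0.0014  0.0007 -0.     -0.0005  0.0006 -0.0004  0.0009]
[array([0.5082, 0.0901]), array([ 0.5314, -0.0148])] [array([0.5574, 0.0974]), array([0.5781, 0.0014]), array([0.6665, 0.1217])]
0.10742748850981053 front edge x-axis yaw 0.21769255632375617
0.09829490980225614 front edge x-axis yaw 0.21309983786968756
0.21897269480621248 0.11179137396482411
```

servo_tool:
  delta_rot:
    - [0,0,0]
    - [0,0,0]
    - [0,0,0]
    - [0,0,0]
    - [0,0,0]
    - [0,0,0]
    - [0,0,0]
    - [0,0,0]
    - [0,0,0]
    - [0,0,0]
  travel:
    - [-0.039,-0.027,0]
    - [-0.039,-0.027,0]
    - [-0.039,-0.027,0]
    - [-0.039,-0.027,0]
    - [-0.039,-0.027,0]
    - [-0.039,-0.027,0]
    - [-0.039,-0.027,0]
    - [-0.039,-0.027,0]
    - [-0.039,-0.027,0]
    - [-0.039,-0.027,0]
  gripper: [0.7,0.7,0.7,0.7,0.7,0.7,0.7,0.7,0.7,0.7]

```text
time_s: 1.1
tool_pos: [0.4631, 0.2519, 0.2311]
tool_rot: [-0.371, -3.119, 0.0]
ft_force: [1.5, 1.5, 0.5]
finger_gap: 0.0599
grip_force: 0.0
```

servo_tool:
  delta_rot:
    - [0,0,0]
    - [0,0,0]
    - [0,0,0]
    - [0,0,0]
    - [0,0,0]
    - [0,0,0]
    - [0,0,0]
    - [0,0,0]
    - [0,0,0]
    - [0,0,0]
    - [0,0,-0.14]
    - [0,0,-0.14]
  travel:
    - [-0.009,-0.045,0]
    - [-0.009,-0.045,0]
    - [-0.009,-0.045,0]
    - [-0.009,-0.045,0]
    - [-0.009,-0.045,0]
    - [-0.009,-0.045,0]
    - [-0.009,-0.045,0]
    - [-0.009,-0.045,0]
    - [-0.009,-0.045,0]
    - [-0.009,-0.045,0]
    - [0,0,0]
    - [0,0,0]
  gripper: [0.7,0.7,0.7,0.7,0.7,0.7,0.7,0.7,0.7,0.7,0.7,0.7]

```text
time_s: 2.3
tool_pos: [0.4435, -0.2068, 0.231]
tool_rot: [0.07, -3.14, 0.001]
ft_force: [0.3, 0.5, -0.3]
finger_gap: 0.0599
grip_force: 0.0
```

servo_tool:
  delta_rot:
    - [0,0,-0.14]
    - [0,0,-0.14]
    - [0,0,-0.08]
    - [0,0,0]
    - [0,0,0]
  travel:
    - [0,0,0]
    - [0,0,0]
    - [0,0,0]
    - [0,0,0]
    - [0,0,0]
  gripper: [0.7,0.7,0.7,0.7,0.7]

```text
time_s: 2.8
tool_pos: [0.4441, -0.2049, 0.2311]
tool_rot: [0.625, -3.078, -0.0]
ft_force: [0.5, -0.0, -0.2]
finger_gap: 0.06
grip_force: 0.0
```

```bash
python3 - <<'E'
from h import *
s=st();print(np.round(s["joint_pos"],2).tolist())
c=optics.camera_info("wrist");im=optics.get_image("wrist");cv2.imwrite("pics/w1.png",im[:,:,::-1])
np.savez("w1.npz",K=c["K"],extrinsics=c["extrinsics"]);print(np.round(c["extrinsics"],3).tolist())
print(proj("wrist",[.447,-.2155,.12],c),proj("wrist",[.447,-.2155,.04],c))
E
```

```text
{'time_s': 2.8, 'tool_pos': [0.4441, -0.2049, 0.2311], 'tool_rot': [0.625, -3.0783, -0.0003], 'ft_force': [0.5088, -0.0477, -0.2231], 'wrist_torque': [-0.0397, -0.0105, -0.0052], 'finger_gap': 0.06, 'grip_force': 0.0}
[[-0.9208, -0.39, -0.0005], [-0.39, 0.9208, 0.0001], [0.0004, 0.0003, -1.0]]
[-0.3, 0.09, 0.72, 1.76, -0.06, 1.32, 2.4]
[[-0.39, 0.887, 0.246, 0.381], [0.921, 0.376, 0.105, -0.232], [0.001, 0.267, -0.964, 0.374], [0.0, 0.0, 0.0, 1.0]]
[270.55450554 205.25173791] [273.47498702 186.47540028]
```

View pics/w1.png

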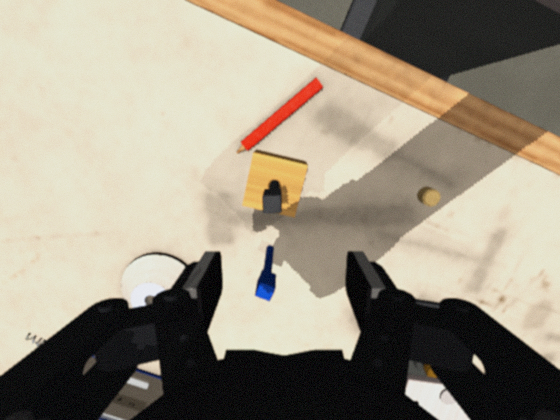

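```bash
python3 - <<'E'
from h import *
im=cv2.imread("pics/w1.png");cv2.imwrite("pics/w1c.png",cv2.resize(im[170:230,240:310],(700,600),interpolation=cv2.INTER_CUBIC))
E
```

```text
(no output)
```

View pics/w1c.png

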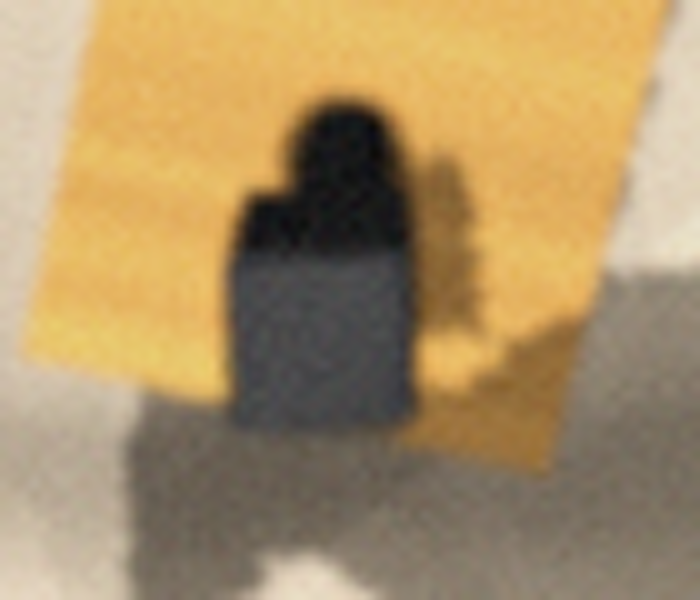

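servo_tool:
  delta_rot:
    - [0,0,0]
    - [0,0,0]
    - [0,0,0]
    - [0,0,0]
    - [0,0,0]
    - [0,0,0]
    - [0,0,0]
    - [0,0,0]
    - [0,0,0]
    - [0,0,0]
    - [0,0,0]
    - [0,0,0]
  travel:
    - [0.002,-0.0102,0.03]
    - [0,0,0.035]
    - [0,0,0.035]
    - [0,0,0.025]
    - [0,0,0.018]
    - [0,0,0]
    - [0,0,0]
    - [0,0,0]
    - [0,0,0]
    - [0,0,0]
    - [0,0,0]
    - [0,0,0]
  gripper: [0.7,0.7,0.7,0.7,0.7,0.7,0,0,0,0,0,0]

```text
time_s: 4.05
tool_pos: [0.4473, -0.2153, 0.0894]
tool_rot: [-0.629, 3.076, -0.001]
ft_force: [-0.7, 1.7, 6.2]
finger_gap: 0.0151
grip_force: 59.4
```

servo_tool:
  delta_rot:
    - [0,0,0]
    - [0,0,0]
    - [0,0,0]
    - [0,0,0]
    - [0,0,0]
    - [0,0,0]
    - [0,0,0]
    - [0,0,0]
    - [0,0,0]
    - [0,0,0]
    - [0,0,-0.14]
    - [0,0,-0.14]
  travel:
    - [0,0,-0.012]
    - [0,0,-0.029]
    - [0,0,-0.029]
    - [-0.0276,0.0254,0]
    - [-0.0276,0.0254,0]
    - [-0.0276,0.0254,0]
    - [-0.0276,0.0254,0]
    - [-0.0276,0.0254,0]
    - [-0.0276,0.0254,0]
    - [-0.0276,0.0254,0]
    - [0,0,0]
    - [0,0,0]
  gripper: [0,0,0,0,0,0,0,0,0,0,0,0]

```text
time_s: 5.25
tool_pos: [0.5546, 0.0259, 0.1587]
tool_rot: [1.065, -2.955, 0.001]
ft_force: [-0.6, -1.1, -1.2]
finger_gap: 0.0151
grip_force: 59.2
```

servo_tool:
  delta_rot:
    - [0,0,-0.1]
    - [0,0,-0.06]
    - [0,0,0]
    - [0,0,0]
  travel:
    - [0,0,0]
    - [0,0,0]
    - [0,0,0]
    - [0,0,0]
  gripper: [0,0,0,0]

```text
time_s: 5.65
tool_pos: [0.5544, 0.0241, 0.1588]
tool_rot: [-1.282, 2.868, -0.0]
ft_force: [-0.1, 0.2, -1.4]
finger_gap: 0.015
grip_force: 59.2
```

```bash
python3 - <<'E'
from h import *
s=st();print(np.round(s["joint_pos"],2).tolist())
c=optics.camera_info("wrist");im=optics.get_image("wrist");cv2.imwrite("pics/w2.png",im[:,:,::-1])
np.savez("w2.npz",K=c["K"],extrinsics=c["extrinsics"]);print(np.round(c["K"],1).tolist(),np.round(c["extrinsics"],3).tolist())
p=np.array(s["tool_pos"]);tip=p-[0,0,.0794];u=proj("wrist",tip,c);print("tip",u,"sock",proj("wrist",[.5557,.0241,.04],c))
x,y=200,150
cv2.imwrite("pics/w2c.png",cv2.resize(im[y:y+150,x:x+200,::-1],(800,600),interpolation=cv2.INTER_CUBIC))
E
```

```text
{'time_s': 5.65, 'tool_pos': [0.5544, 0.0241, 0.1588], 'tool_rot': [-1.2824, 2.8678, -0.0003], 'ft_force': [-0.1243, 0.1799, -1.4237], 'wrist_torque': [-0.0128, -0.0124, -0.0285], 'finger_gap': 0.015, 'grip_force': 59.2219}
[[-0.6667, -0.7453, 0.0002], [-0.7453, 0.6667, -0.0001], [-0.0001, -0.0002, -1.0]]
[-0.51, 0.3, 0.5, 1.69, -0.15, 1.19, 2.44]
[[312.2, 0.0, 283.6], [0.0, 312.2, 209.2], [0.0, 0.0, 1.0]] [[-0.746, 0.642, 0.178, 0.509], [0.666, 0.718, 0.2, -0.027], [0.001, 0.268, -0.963, 0.301], [0.0, 0.0, 0.0, 1.0]]
tip [283.15636771 217.89291047] sock [282.06460024 205.45996274]
```

View pics/w2c.png

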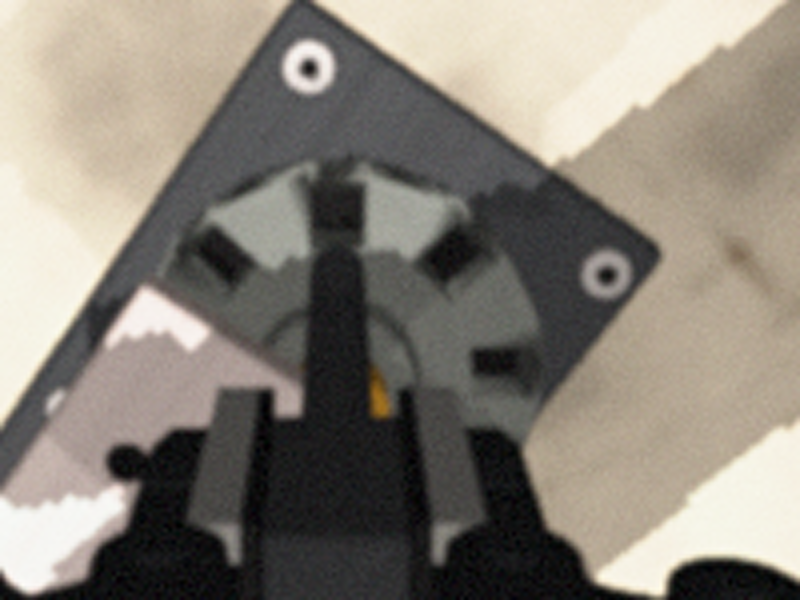

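```bash
python3 - <<'E'
from h import *
from scipy.optimize import least_squares
c=dict(np.load("w2.npz"))
f=lambda u,v:(u/4+200-.4,v/4+150-.4)
S=[atz("wrist",f(*p),.04,c)[:2] for p in((220,256),(337,210),(455,250),(505,362))]
print(np.round(S,4))
for sg in(1,-1):
    g=lambda x:np.concatenate([x[:2]+.036*np.array([np.cos(x[2]+sg*(i-1)*np.pi/4),np.sin(x[2]+sg*(i-1)*np.pi/4)])-S[i] for i in range(4)])
    r=least_squares(g,[.58,.051,3.984]);print(sg,np.round(r.x,4),np.round(r.fun*1e3,1),r.cost)
print("base bolts",[atz("wrist",f(*p),.012,c)[:2].round(4) for p in((308,68),(606,273))])
print("tip",atz("wrist",(284.6,217.3),.0794,c))
T=lambda px:atz("top",px,.012)[:2].round(4)
print([T((p[0]/6.32+229.6,p[1]/6.32+119.6)) for p in((168,542),(390,492))])
E
```

```text
[[0.5785 0.0136]
 [0.5525 0.0229]
 [0.5394 0.0467]
 [0.5479 0.074 ]]
1 [0.5336 0.0286 6.3625] [-17.4  -8.3  17.    8.6  17.6   9.3 -17.1  -9.5] 0.0007578000993802945
-1 [0.5755 0.0501 4.0089] [-0.   0.6 -0.3 -0.3  0.2  0.4  0.1 -0.7] 6.095643638756906e-07
base bolts [array([ 0.5397, -0.0016]), array([0.5191, 0.0834])]
tip [0.55327501 0.02445092 0.0794    ]
[array([0.5222, 0.0817]), array([ 0.5428, -0.0024])]
```

servo_tool:
  delta_rot:
    - [0,0,0]
    - [0,0,0]
    - [0,0,0]
    - [0,0,0]
    - [0,0,0]
    - [0,0,0]
  travel:
    - [0.0007,-0.0007,0.015]
    - [0,0,0.015]
    - [0,0,0.006]
    - [0,0,0.005]
    - [0,0,0.003]
    - [0,0,0]
  gripper: [0,0,0,0,0,0]

```text
time_s: 6.3
tool_pos: [0.5546, 0.0234, 0.1144]
tool_rot: [-1.285, 2.866, -0.0]
ft_force: [0.5, 1.1, -0.5]
finger_gap: 0.0149
grip_force: 59.2
```

```bash
python3 - <<'E'
from h import *
st()
c=optics.camera_info("wrist");im=optics.get_image("wrist")
cv2.imwrite("pics/w3c.png",cv2.resize(im[150:300,200:400,::-1],(800,600),interpolation=cv2.INTER_CUBIC))
E
```

```text
{'time_s': 6.3, 'tool_pos': [0.5546, 0.0234, 0.1144], 'tool_rot': [-1.2854, 2.8664, -0.0001], 'ft_force': [0.4773, 1.1402, -0.5173], 'wrist_torque': [0.1169, -0.0708, -0.0348], 'finger_gap': 0.0149, 'grip_force': 59.2322}
[[-0.6651, -0.7467, 0.0002], [-0.7467, 0.6651, -0.0], [-0.0001, -0.0001, -1.0]]
```

View pics/w3c.png

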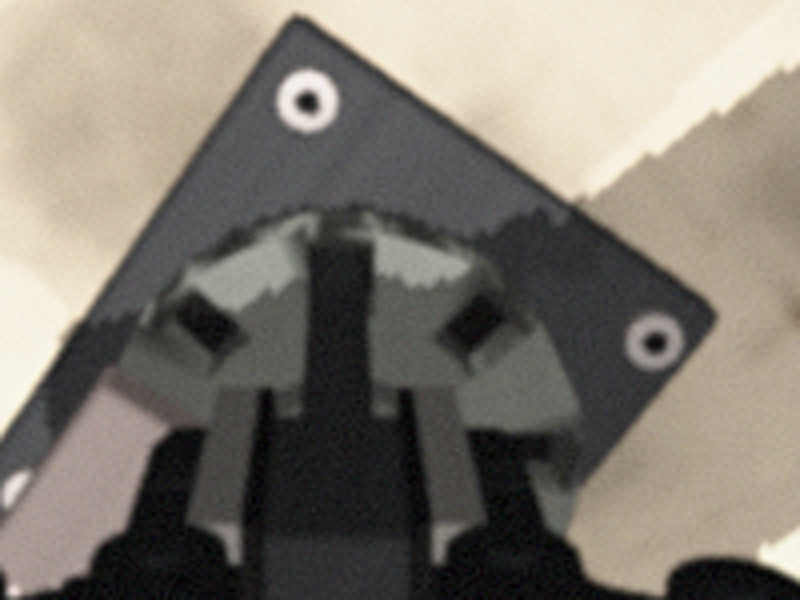

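servo_tool:
  delta_rot:
    - [0,0,0]
    - [0,0,0]
    - [0,0,0.04]
    - [0,0,0.08]
    - [0,0,0.08]
    - [0,0,0.08]
    - [0,0,0.08]
    - [0,0,0.08]
  travel:
    - [-0.0012,0,0.003]
    - [0,0,0.0035]
    - [0,0.00144,0]
    - [-0.0001,0.00288,0]
    - [-0.0001,0.00288,0]
    - [-0.0001,0.00288,0]
    - [-0.0001,0.00288,0]
    - [-0.0001,0.00288,0]
  gripper: [0,0,0,0,0,0,0,0]

```text
time_s: 7.15
tool_pos: [0.5464, 0.0345, 0.1076]
tool_rot: [-0.621, 3.079, -0.005]
ft_force: [2.4, -5.7, -3.6]
finger_gap: 0.0148
grip_force: 58.9
```

```bash
cat >> h.py <<'E'
AX=np.array([.579,.051]);FR=3.359
def jack(ax=AX):
    s=robot.observe();p=np.array(s["tool_pos"]);M=R.from_rotvec(s["tool_rot"]).as_matrix();d=p[:2]-ax
    F=np.array(s["ft_force"]);print("t %.2f z %.4f r %.2fmm rel %.3f toolx-rel %.3f F_tool(x,y,z) %s lateral_mm %.2f"%(s["time_s"],p[2],1e3*np.linalg.norm(d),np.arctan2(d[1],d[0])%(2*np.pi)-FR,np.arctan2(M[1,0],M[0,0])%(2*np.pi)-FR,np.round(M.T@F,2),1e3*(M[:2,1]@d)),"tq",np.round(M.T@np.array(s["wrist_torque"]),2),"gap",round(s["finger_gap"],4))
E
python3 -c "from h import *; jack()"
```

```text
t 7.15 z 0.1076 r 36.58mm rel 0.251 toolx-rel 0.181 F_tool(x,y,z) [-0.05 -6.18  3.58] lateral_mm -2.56 tq [1.78 0.17 0.05] gap 0.0148
```

servo_tool:
  delta_rot:
    - [0,0,0.08]
    - [0,0,0.08]
    - [0,0,0.08]
    - [0,0,0.08]
    - [0,0,0.08]
    - [0,0,0.08]
    - [0,0,0.08]
    - [0,0,0.08]
  travel:
    - [-0.0001,0.00288,0]
    - [-0.0001,0.00288,0]
    - [-0.0001,0.00288,0]
    - [-0.0001,0.00288,0]
    - [-0.0001,0.00288,0]
    - [-0.0001,0.00288,0]
    - [-0.0001,0.00288,0]
    - [-0.0001,0.00288,0]
  gripper: [0,0,0,0,0,0,0,0]

```text
time_s: 7.95
tool_pos: [0.5431, 0.0572, 0.1074]
tool_rot: [-0.379, -3.117, 0.004]
ft_force: [-3.1, -5.8, 1.0]
finger_gap: 0.015
grip_force: 59.5
```

```bash
python3 -c "from h import *; jack()"
```

```text
t 7.95 z 0.1074 r 36.40mm rel -0.387 toolx-rel -0.459 F_tool(x,y,z) [ 1.66 -6.34 -0.93] lateral_mm -2.63 tq [1.76 0.52 0.  ] gap 0.015
```

servo_tool:
  delta_rot:
    - [0,0,0.08]
    - [0,0,0.08]
    - [0,0,0.08]
    - [0,0,0.08]
    - [0,0,0.06]
    - [0,0,0.05]
    - [0,0,0.05]
    - [0,0,0.04]
  travel:
    - [0,0.00288,0]
    - [0,0.00288,0]
    - [0,0.00288,0]
    - [0,0.00288,0]
    - [0,0.0022,0]
    - [0,0.0018,0]
    - [-0.0001,0.0018,0]
    - [0,0.0014,0]
  gripper: [0,0,0,0,0,0,0,0]

```text
time_s: 8.75
tool_pos: [0.551, 0.0745, 0.1072]
tool_rot: [-1.164, -2.915, 0.004]
ft_force: [-4.6, -4.4, 1.4]
finger_gap: 0.0151
grip_force: 59.7
```

```bash
python3 -c "from h import *; jack()"
```

```text
t 8.75 z 0.1072 r 36.51mm rel -0.915 toolx-rel -0.977 F_tool(x,y,z) [ 0.31 -6.31 -1.37] lateral_mm -2.27 tq [ 1.68  0.19 -0.02] gap 0.0151
```

servo_tool:
  delta_rot:
    - [0,0,0]
    - [0,0,0]
    - [0,0,0]
    - [0,0,0]
  travel:
    - [0,-0.0015,0]
    - [0,-0.0015,0]
    - [0,-0.0005,0]
    - [0,0,0]
  gripper: [0,0,0,0]

```text
time_s: 9.15
tool_pos: [0.5501, 0.0736, 0.1079]
tool_rot: [1.159, 2.919, 0.001]
ft_force: [0.3, 0.2, -0.4]
finger_gap: 0.0149
grip_force: 59.3
```

```bash
python3 -c "from h import *; jack()"
```

```text
t 9.15 z 0.1079 r 36.72mm rel -0.880 toolx-rel -0.973 F_tool(x,y,z) [-0.07  0.37  0.44] lateral_mm -3.41 tq [-0.04  0.02 -0.01] gap 0.0149
```

servo_tool:
  delta_rot:
    - [0,0,0]
    - [0,0,0]
    - [0,0,-0.14]
    - [0,0,-0.14]
    - [0,0,-0.14]
    - [0,0,-0.14]
    - [0,0,-0.14]
    - [0,0,-0.14]
    - [0,0,-0.14]
    - [0,0,-0.14]
    - [0,0,-0.14]
    - [0,0,-0.14]
  travel:
    - [0,0,-0.012]
    - [0,0,-0.01]
    - [-0.0004,-0.005,0]
    - [-0.0004,-0.005,0]
    - [-0.0004,-0.005,0]
    - [-0.0004,-0.005,0]
    - [-0.0004,-0.005,0]
    - [-0.0004,-0.005,0]
    - [-0.0004,-0.005,0]
    - [-0.0004,-0.005,0]
    - [-0.0004,-0.005,0]
    - [-0.0004,-0.005,0]
  gripper: [0,0,0,0,0,0,0,0,0,0,0,0]

```text
time_s: 10.35
tool_pos: [0.5483, 0.0269, 0.1311]
tool_rot: [-1.001, 2.976, -0.0]
ft_force: [-0.5, -0.5, -1.5]
finger_gap: 0.0153
grip_force: 59.3
```

servo_tool:
  delta_rot:
    - [0,0,-0.14]
    - [0,0,-0.1]
    - [0,0,0]
    - [0,0,0]
  travel:
    - [-0.0004,-0.005,0]
    - [-0.0001,-0.0014,0]
    - [0,0,0]
    - [0,0,0]
  gripper: [0,0,0,0]

```text
time_s: 10.75
tool_pos: [0.5524, 0.0226, 0.1305]
tool_rot: [-1.338, 2.842, -0.0]
ft_force: [-0.3, -0.3, -1.2]
finger_gap: 0.0152
grip_force: 59.3
```

```bash
cat >> h.py <<'E'
def goto(r,rel,yaw=None,z=None,ax=AX):
    s=robot.observe();p=np.array(s["tool_pos"]);M=R.from_rotvec(s["tool_rot"]).as_matrix()
    t=np.array([*(ax+r*np.array([np.cos(FR+rel),np.sin(FR+rel)])),p[2] if z is None else z]);print("tool delta mm",np.round(1e3*M.T@(t-p),2))
E
python3 - <<'E'
from h import *
jack();goto(.0362,.705)
c=optics.camera_info("wrist");im=optics.get_image("wrist")
p=np.array(robot.observe()["tool_pos"])
print(proj("wrist",p-[0,0,.0794],c))
cv2.imwrite("pics/w4c.png",cv2.resize(im[150:300,200:400,::-1],(800,600),interpolation=cv2.INTER_CUBIC))
E
```

```text
t 10.75 z 0.1305 r 38.90mm rel 0.602 toolx-rel 0.663 F_tool(x,y,z) [0.42 0.05 1.21] lateral_mm 2.36 tq [-0.03  0.04 -0.01] gap 0.0152
tool delta mm [-2.67 -3.89  0.  ]
[283.43953867 217.78739064]
```

View pics/w4c.png

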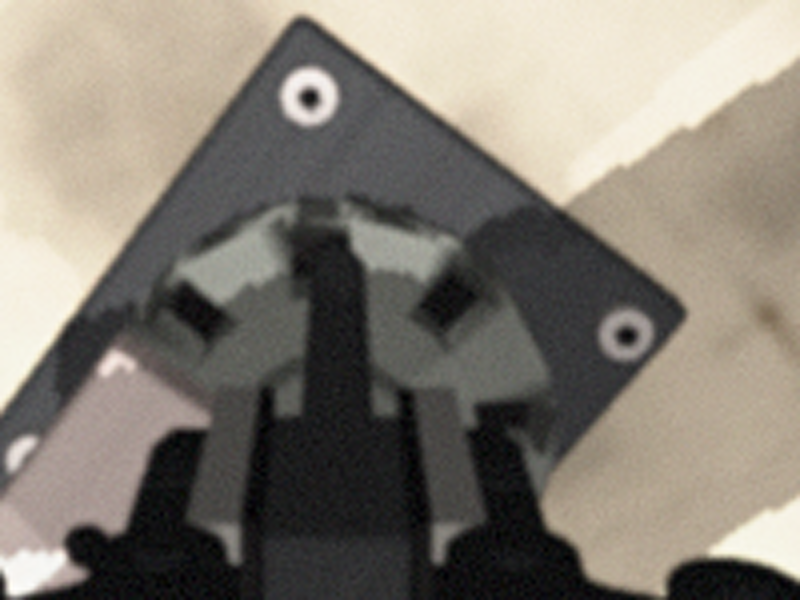

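servo_tool:
  delta_rot:
    - [0,0,0]
    - [0,0,0]
    - [0,0,0]
    - [0,0,0]
    - [0,0,0]
    - [0,0,0]
  travel:
    - [-0.0027,-0.0036,0]
    - [0,0,0]
    - [0,0,0.007]
    - [0,0,0.004]
    - [0,0,0.004]
    - [0,0,0]
  gripper: [0,0,0,0,0,0]

```text
time_s: 11.4
tool_pos: [0.5561, 0.0224, 0.1139]
tool_rot: [1.342, -2.839, -0.001]
ft_force: [0.1, 0.3, -0.1]
finger_gap: 0.0155
grip_force: 59.3
```

```bash
python3 -c "
from h import *
jack();goto(.0362,.705,z=.1075)"
```

```text
t 11.40 z 0.1139 r 36.63mm rel 0.677 toolx-rel 0.666 F_tool(x,y,z) [-0.29  0.05  0.13] lateral_mm -0.42 tq [-0.03 -0.07  0.02] gap 0.0155
tool delta mm [-0.46 -1.01  6.36]
```

servo_tool:
  delta_rot:
    - [0,0,0]
    - [0,0,0]
    - [0,0,0.04]
    - [0,0,0.04]
    - [0,0,0.04]
    - [0,0,0.04]
    - [0,0,0.04]
    - [0,0,0]
  travel:
    - [-0.0004,-0.0005,0.003]
    - [0,0,0.003]
    - [0,0.00144,0]
    - [0,0.00144,0]
    - [0,0.00144,0]
    - [-0.0001,0.00144,0]
    - [0,0.00144,0]
    - [0,0,0]
  gripper: [0,0,0,0,0,0,0,0]

```text
time_s: 12.2
tool_pos: [0.5529, 0.0257, 0.1088]
tool_rot: [-1.048, 2.961, -0.004]
ft_force: [2.3, -3.5, -3.0]
finger_gap: 0.0151
grip_force: 59.1
```

servo_tool:
  delta_rot:
    - [0,0,0.04]
    - [0,0,0.04]
    - [0,0,0.04]
    - [0,0,0.04]
    - [0,0,0]
  travel:
    - [0,0.00144,0]
    - [0,0.00144,0]
    - [0,0.00144,0]
    - [-0.0001,0.00144,0]
    - [0,0,0]
  gripper: [0,0,0,0,0]

```text
time_s: 12.7
tool_pos: [0.5493, 0.0301, 0.1088]
tool_rot: [-0.808, 3.036, -0.004]
ft_force: [1.6, -5.0, -1.9]
finger_gap: 0.0152
grip_force: 59.2
```

```bash
python3 -c "
from h import *
jack()"
```

```text
t 12.70 z 0.1088 r 36.27mm rel 0.396 toolx-rel 0.303 F_tool(x,y,z) [ 1.12 -5.12  1.96] lateral_mm -3.39 tq [ 1.49  0.28 -0.06] gap 0.0152
```

servo_tool:
  delta_rot:
    - [0,0,0.04]
    - [0,0,0.04]
    - [0,0,0.04]
    - [0,0,0.04]
  travel:
    - [0,0.00144,0]
    - [0,0.00144,0]
    - [0,0.00144,0]
    - [0,0.00144,0]
  gripper: [0,0,0,0]

```text
time_s: 13.1
tool_pos: [0.5465, 0.0348, 0.1087]
tool_rot: [0.562, -3.091, 0.005]
ft_force: [0.4, -5.8, -1.9]
finger_gap: 0.0151
grip_force: 59.1
```

```bash
python3 -c "
from h import *
jack()"
```

```text
t 13.10 z 0.1087 r 36.30mm rel 0.246 toolx-rel 0.142 F_tool(x,y,z) [ 1.69 -5.54  1.95] lateral_mm -3.77 tq [1.7  0.51 0.03] gap 0.0151
```

servo_tool:
  delta_rot:
    - [0,0,0.03]
    - [0,0,0.04]
    - [0,0,0.04]
    - [0,0,0.04]
  travel:
    - [0.0003,0.00144,0]
    - [0,0.00144,0]
    - [0,0.00144,0]
    - [0,0.00144,0]
  gripper: [0,0,0,0]

```text
time_s: 13.5
tool_pos: [0.5443, 0.0402, 0.1087]
tool_rot: [0.329, -3.124, 0.004]
ft_force: [0.0, -4.8, 0.3]
finger_gap: 0.0149
grip_force: 59.2
```

servo_tool:
  delta_rot:
    - [0,0,0.04]
    - [0,0,0.04]
    - [0,0,0.04]
    - [0,0,0.04]
  travel:
    - [0,0.00144,0]
    - [0,0.00144,0]
    - [0,0.00144,0]
    - [0,0.00144,0]
  gripper: [0,0,0,0]

```text
time_s: 13.9
tool_pos: [0.5431, 0.0458, 0.1087]
tool_rot: [0.078, -3.14, 0.004]
ft_force: [-1.5, -6.1, 1.3]
finger_gap: 0.015
grip_force: 59.6
```

```bash
python3 -c "
from h import *
jack()"
```

```text
t 13.90 z 0.1087 r 36.30mm rel -0.073 toolx-rel -0.168 F_tool(x,y,z) [ 1.83 -5.99 -1.27] lateral_mm -3.45 tq [2.01 0.55 0.01] gap 0.015
```

servo_tool:
  delta_rot:
    - [0,0,0.03]
    - [0,0,0.04]
    - [0,0,0.04]
    - [0,0,0.03]
  travel:
    - [0.0003,0.00144,0]
    - [0,0.00144,0]
    - [0,0.00144,0]
    - [0,0.00108,0]
  gripper: [0,0,0,0]

```text
time_s: 14.3
tool_pos: [0.5426, 0.0495, 0.1086]
tool_rot: [-0.144, -3.137, 0.008]
ft_force: [-3.1, -10.8, 2.6]
finger_gap: 0.0151
grip_force: 60.0
```

```bash
python3 -c "
from h import *
jack()"
```

```text
t 14.30 z 0.1086 r 36.47mm rel -0.176 toolx-rel -0.309 F_tool(x,y,z) [  2.07 -11.03  -2.55] lateral_mm -4.85 tq [3.23 0.52 0.01] gap 0.0151
```

servo_tool:
  delta_rot:
    - [0,0,0]
    - [0,0,0]
  travel:
    - [0,0,0]
    - [0,0,0]
  gripper: [0,0]

```text
time_s: 14.5
tool_pos: [0.5426, 0.0495, 0.1086]
tool_rot: [-0.141, -3.137, 0.007]
ft_force: [-3.2, -9.6, 1.7]
finger_gap: 0.0149
grip_force: 60.1
```

```bash
python3 -c "
from h import *
jack()"
```

```text
t 14.50 z 0.1086 r 36.47mm rel -0.177 toolx-rel -0.308 F_tool(x,y,z) [ 2.36 -9.86 -1.67] lateral_mm -4.74 tq [ 2.96  0.48 -0.01] gap 0.0149
```

servo_tool:
  delta_rot:
    - [0,0,0]
    - [0,0,0]
    - [0,0,0]
    - [0,0,0]
    - [0,0,0]
  travel:
    - [-0.0004,-0.0015,0]
    - [-0.0003,-0.0015,0]
    - [0,-0.0015,0]
    - [0,-0.0005,0]
    - [0,0,0]
  gripper: [0,0,0,0,0]

```text
time_s: 15.0
tool_pos: [0.5432, 0.0484, 0.1086]
tool_rot: [-0.136, -3.138, 0.001]
ft_force: [-0.4, -2.8, -2.3]
finger_gap: 0.0152
grip_force: 59.1
```

```bash
python3 -c "
from h import *
jack()"
```

```text
t 15.00 z 0.1086 r 35.89mm rel -0.145 toolx-rel -0.304 F_tool(x,y,z) [ 0.11 -2.87  2.27] lateral_mm -5.68 tq [1.  0.1 0. ] gap 0.0152
```

servo_tool:
  delta_rot:
    - [0,0,0]
    - [0,0,0]
    - [0,0,0]
  travel:
    - [0,-0.0012,0]
    - [0,-0.0006,0]
    - [0,0,0]
  gripper: [0,0,0]

```text
time_s: 15.3
tool_pos: [0.5435, 0.0475, 0.109]
tool_rot: [0.135, 3.138, 0.001]
ft_force: [0.6, -0.3, -1.6]
finger_gap: 0.0148
grip_force: 59.3
```

```bash
python3 -c "
from h import *
jack()"
```

```text
t 15.30 z 0.1090 r 35.70mm rel -0.121 toolx-rel -0.304 F_tool(x,y,z) [-0.66 -0.25  1.61] lateral_mm -6.50 tq [ 0.02  0.01 -0.03] gap 0.0148
```

servo_tool:
  delta_rot:
    - [0,0,0]
    - [0,0,0]
    - [0,0,0]
    - [0,0,0]
    - [0,0,0]
    - [0,0,0]
    - [0,0,0]
    - [0,0,0]
    - [0,0,0]
    - [0,0,0]
    - [0,0,0]
    - [0,0,0]
  travel:
    - [0,0,-0.01]
    - [0,0,-0.02]
    - [0,0,-0.02]
    - [0.0105,-0.0386,0]
    - [0.0105,-0.0386,0]
    - [0.0105,-0.0386,0]
    - [0.0105,-0.0386,0]
    - [0.0105,-0.0386,0]
    - [0.0105,-0.0386,0]
    - [0.0105,-0.0386,0]
    - [0,0,0]
    - [0,0,0]
  gripper: [0,0,0,0,0,0,0,0,0,0,0,0]

```text
time_s: 16.5
tool_pos: [0.4465, -0.2168, 0.1596]
tool_rot: [0.14, 3.137, 0.0]
ft_force: [0.2, 0.6, -0.8]
finger_gap: 0.0149
grip_force: 59.4
```

```bash
python3 - <<'E'
from h import *
s=st()
c=optics.camera_info("wrist");im=optics.get_image("wrist");p=np.array(s["tool_pos"])
np.savez("w5.npz",K=c["K"],extrinsics=c["extrinsics"])
print("tip",proj("wrist",p-[0,0,.0794],c),"hole",proj("wrist",[.4465,-.2155,.04],c))
M=R.from_rotvec(s["tool_rot"]).as_matrix();print("d",1e3*M.T@(np.array([.447,-.2154,p[2]])-p))
top=optics.get_image("top")
a=cv2.resize(im[150:300,200:350,::-1],(600,600),interpolation=cv2.INTER_CUBIC)
b=cv2.resize(top[120:215,235:300,::-1],(200,292),interpolation=cv2.INTER_CUBIC)
o=np.zeros((600,800,3),np.uint8);o[:,:600]=a;o[:292,600:]=b
sc=optics.get_image("scene");o[292:,600:]=cv2.resize(sc[155:225,255:301,::-1],(200,308),interpolation=cv2.INTER_CUBIC)
cv2.imwrite("pics/w5.png",o)
E
```

```text
{'time_s': 16.5, 'tool_pos': [0.4465, -0.2168, 0.1596], 'tool_rot': [0.1404, 3.1372, 0.0004], 'ft_force': [0.1843, 0.5824, -0.8197], 'wrist_torque': [0.0591, 0.0175, 0.0167], 'finger_gap': 0.0149, 'grip_force': 59.442}
[[-0.996, 0.0893, 0.0012], [0.0893, 0.996, 0.0002], [-0.0012, 0.0003, -1.0]]
tip [283.97414078 217.82737858] hole [285.43916005 204.04594361]
d [-4.09191563e-01  1.45087481e+00  9.46911515e-04]
```

View pics/w5.png

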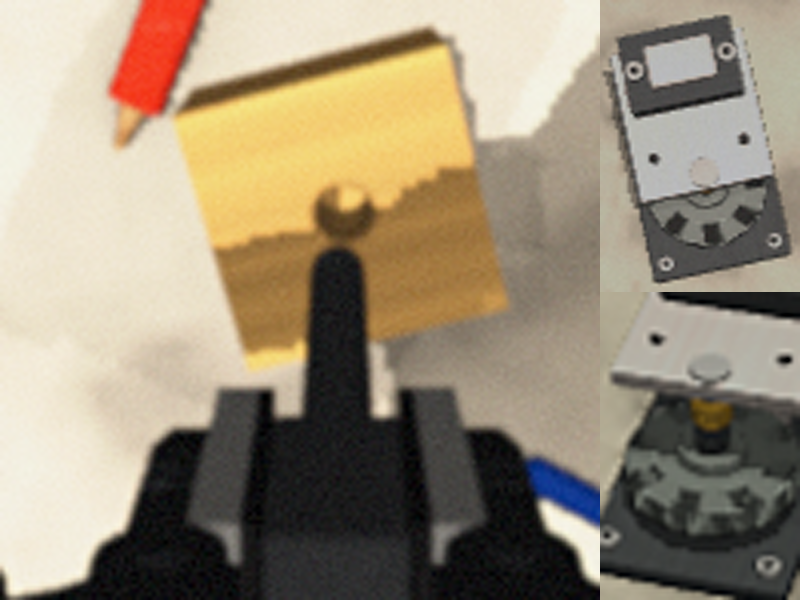

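servo_tool:
  delta_rot:
    - [0,0,0]
    - [0,0,0]
    - [0,0,0]
    - [0,0,0]
    - [0,0,0]
    - [0,0,0]
    - [0,0,0]
  travel:
    - [-0.0003,0.0013,0.01]
    - [0,0,0.015]
    - [0,0,0.01]
    - [0,0,0.005]
    - [0,0,0.005]
    - [0,0,0.003]
    - [0,0,0]
  gripper: [0,0,0,0,0,0,0]

```text
time_s: 17.35
tool_pos: [0.4469, -0.2147, 0.1106]
tool_rot: [-0.136, -3.138, 0.0]
ft_force: [0.1, 0.6, -0.9]
finger_gap: 0.015
grip_force: 59.4
```

servo_tool:
  delta_rot:
    - [0,0,0]
    - [0,0,0]
    - [0,0,0]
    - [0,0,0]
    - [0,0,0]
    - [0,0,0]
  travel:
    - [0,0,0.006]
    - [0,0,0.006]
    - [0,0,0.005]
    - [0,0,0.002]
    - [0,0,0.001]
    - [0,0,0]
  gripper: [0,0,0,0,0,0]

```text
time_s: 17.95
tool_pos: [0.4469, -0.2147, 0.0907]
tool_rot: [-0.136, -3.138, 0.0]
ft_force: [-0.2, 0.3, -1.0]
finger_gap: 0.0152
grip_force: 59.4
```

servo_tool:
  delta_rot:
    - [0,0,0]
    - [0,0,0]
    - [0,0,0]
    - [0,0,0]
    - [0,0,0]
    - [0,0,0]
    - [0,0,0]
    - [0,0,0]
    - [0,0,0]
    - [0,0,0]
    - [0,0,0]
    - [0,0,0]
  travel:
    - [0,0,0.0005]
    - [0,0,0]
    - [0,0,0]
    - [0,0,0]
    - [0,0,0]
    - [0,0,0]
    - [0,0,-0.02]
    - [0,0,-0.03]
    - [0,0,-0.04]
    - [0,0,-0.04]
    - [0,0,0]
    - [0,0,0]
  gripper: [0,0.6,0.6,0.6,0.6,0.6,0.6,0.6,0.6,0.6,0.6,0.6]

```text
time_s: 19.15
tool_pos: [0.4475, -0.2147, 0.2209]
tool_rot: [0.136, 3.137, 0.0]
ft_force: [0.5, 0.5, -1.1]
finger_gap: 0.0511
grip_force: 0.0
```

```bash
python3 - <<'E'
from h import *
s=st()
t=optics.get_image("scene")
a=cv2.imread("pics/scene0.png")[:,:,::-1]
for n,(y0,y1,x0,x1) in dict(bar=(200,310,345,400),jack=(130,225,250,320),dial=(190,230,150,190),mic=(155,185,170,235),knob=(258,282,265,290)).items():
    d=cv2.absdiff(t,a)[y0:y1,x0:x1].max(2);ys,xs=np.where(d>45);print(n,(d>45).sum(),(ys.mean()+y0,xs.mean()+x0) if len(ys) else "")
# dark head top centre in scene now vs expected
print(proj("scene",[.447,-.2145,.12]),proj("scene",[.447,-.2145,.09]))
o=cv2.resize(t[195:310,330:430,::-1],(520,598),interpolation=cv2.INTER_CUBIC)
cv2.imwrite("pics/end.png",o)
E
```

```text
{'time_s': 19.15, 'tool_pos': [0.4475, -0.2147, 0.2209], 'tool_rot': [0.1356, 3.1365, 0.0003], 'ft_force': [0.4613, 0.5216, -1.0522], 'wrist_torque': [0.0387, -0.0197, -0.0004], 'finger_gap': 0.0511, 'grip_force': 0.0}
[[-0.9963, 0.0863, 0.0021], [0.0863, 0.9963, 0.0001], [-0.0021, 0.0003, -1.0]]
bar 1251 (np.float64(247.6970423661071), np.float64(364.3860911270983))
jack 50 (np.float64(189.94), np.float64(280.1))
dial 0 
mic 0 
knob 261 (np.float64(272.43295019157085), np.float64(277.367816091954))
[377.17212531 244.36806901] [375.1016408  255.91135918]
```

servo_tool:
  delta_rot:
    - [0,0,0]
    - [0,0,0]
    - [0,0,0]
    - [0,0,0]
    - [0,0,0]
    - [0,0,0]
    - [0,0,0]
    - [0,0,0]
    - [0,0,0]
    - [0,0,0]
    - [0,0,0]
  travel:
    - [0,0.045,-0.01]
    - [0,0.045,-0.01]
    - [0,0.045,-0.01]
    - [0,0.045,0]
    - [0,0.045,0]
    - [0,0.045,0]
    - [0,0.045,0]
    - [0,0.045,0]
    - [0,0.045,0]
    - [0,0.045,0]
    - [0,0,0]
  gripper: [0.6,0.6,0.6,0.6,0.6,0.6,0.6,0.6,0.6,0.6,0.6]

```text
time_s: 20.3
tool_pos: [0.4834, 0.241, 0.2471]
tool_rot: [-0.12, -3.135, 0.002]
ft_force: [0.1, 0.0, 0.0]
finger_gap: 0.0516
grip_force: 0.0
```

```bash
python3 - <<'E'
from h import *
for n in("scene","top"):
    t=optics.get_image(n);a=cv2.imread(f"pics/{n}0.png")[:,:,::-1]
    reg=dict(bar=(200,310,345,400),jack=(130,225,250,320),knob=(258,282,265,290)) if n=="scene" else dict(holder=(215,260,355,405),blue=(185,212,350,390),jack=(120,215,232,302),knob=(250,270,295,317),mic=(150,200,140,202),dial=(215,255,155,200))
    for k,(y0,y1,x0,x1) in reg.items():
        d=cv2.absdiff(t,a)[y0:y1,x0:x1].max(2);ys,xs=np.where(d>45);print(n,k,len(ys),(round(ys.mean()+y0,1),round(xs.mean()+x0,1)) if len(ys) else "")
    if n=="scene":
        g=t[258:282,265:290].astype(int);g0=a[258:282,265:290].astype(int)
        for q in(g,g0):
            m=(q[:,:,0]-q[:,:,2]>55);y,x=np.where(m);print("knob px",m.sum(),x.mean(),y.mean())
        for q in(t,a):
            m=q[200:290,350:395].max(2)<75;y,x=np.where(m);print("bar dark",m.sum(),x.mean()+350,y.mean()+200,y.min()+200)
E
```

```text
scene bar 638 (np.float64(238.9), np.float64(368.9))
scene jack 43 (np.float64(188.7), np.float64(279.6))
scene knob 0 
knob px 15 9.8 10.6
knob px 5 11.0 11.8
bar dark 316 373.9240506329114 259.2120253164557 236
bar dark 496 372.4758064516129 253.3951612903226 217
top holder 96 (np.float64(233.3), np.float64(384.6))
top blue 221 (np.float64(199.2), np.float64(365.5))
top jack 36 (np.float64(189.9), np.float64(271.8))
top knob 0 
top mic 1087 (np.float64(179.4), np.float64(159.8))
top dial 1386 (np.float64(235.2), np.float64(174.8))
```

```bash
python3 - <<'E'
from h import *
def rep(q,y0,y1,x0,x1,l):
    q=q[y0:y1,x0:x1].astype(int);m=((q[:,:,2]-q[:,:,0]>40)).astype(np.uint8);n,_,s,c=cv2.connectedComponentsWithStats(m)
    print(l,[(*(s[i,:2]+[x0,y0]),*s[i,2:],*np.round(c[i]+[x0,y0],1)) for i in range(1,n) if s[i,4]>8])
for n,b in(("scene",(190,320,330,440)),("top",(170,270,330,430))):
    rep(cv2.imread(f"pics/{n}0.png")[:,:,::-1],*b,n+" old");rep(optics.get_image(n),*b,n+" new")
w=cv2.imread("pics/w5.png");print(w.shape)
E
```

```text
scene old [(np.int64(372), np.int64(212), np.int32(11), np.int32(30), np.int32(174), np.float64(376.4), np.float64(224.1))]
scene new [(np.int64(335), np.int64(215), np.int32(32), np.int32(37), np.int32(233), np.float64(348.4), np.float64(231.0))]
top old [(np.int64(371), np.int64(194), np.int32(8), np.int32(8), np.int32(53), np.float64(374.8), np.float64(197.3))]
top new [(np.int64(330), np.int64(177), np.int32(34), np.int32(29), np.int32(172), np.float64(344.0), np.float64(191.1))]
(600, 800, 3)
```

```bash
python3 - <<'E'
from h import *
np.set_printoptions(precision=4,suppress=True)
def m_(q):q=q.astype(int);return ((q[:,:,2]-q[:,:,0]>40)).astype(np.uint8)
print("foot0",atz("top",(368,203.8),0))
for f,k in(("pics/w1.png","w1.npz"),("pics/w2.png","w2.npz")):
    c=dict(np.load(k));im=cv2.imread(f)[:,:,::-1];n,_,s,ce=cv2.connectedComponentsWithStats(m_(im))
    print(f,[(s[i].tolist(),ce[i].round(0).tolist()) for i in range(1,n) if s[i,4]>15],"standing proj",proj("wrist",[.5314,-.1875,.111],c),proj("wrist",[.531,-.1875,0],c))
c=dict(np.load("w5.npz"));print("w5 standing would be",proj("wrist",[.5314,-.1875,.111],c),proj("wrist",[.531,-.1875,0],c),"seen (332-350,265-281)")
t=optics.get_image("top");mm=m_(t)[150:230,290:380];n,l,s,ce=cv2.connectedComponentsWithStats(mm);i=1+np.argmax(s[1:,4])
ys,xs=np.where(l==i);P=np.c_[xs+290.,ys+150.];print(s[i],len(P));v=cv2.fitLine(P.astype(np.float32),2,0,.01,.01).ravel()
pr=(P-v[2:])@v[:2]
for e in(pr.min(),pr.max()):
    a=v[2:]+e*v[:2];w=np.abs(pr-e)<5;print(a,atz("top",a,.007),"pixels near end",w.sum())
E
```

```text
foot0 [ 0.532  -0.1889  0.    ]
pics/w1.png [([255, 247, 20, 54, 531], [266.0, 280.0]), ([136, 370, 25, 9, 39], [149.0, 374.0])] standing proj [264.3876 293.6145] [269.5719 247.8044]
pics/w2.png [([0, 214, 89, 79, 339], [44.0, 252.0]), ([0, 299, 84, 79, 697], [34.0, 337.0])] standing proj [ 33.9025 -96.0629] [135.9564  -7.3658]
w5 standing would be [335.0678 339.4474] [318.4737 268.9788] seen (332-350,265-281)
[ 35  26  39  30 201] 201
[325.9045 178.132 ] [ 0.5922 -0.0858  0.007 ] pixels near end 35
[362.5327 204.6456] [ 0.5288 -0.1746  0.007 ] pixels near end 18
```

```bash
python3 -c "
from workcell import job
print(job.job_done())"
```

```text
the job is handed in; nothing more can be done
None
```

I handed the job in at about 20 s: the collar was turned in two strokes until resistance at the sockets rose from about 6 N to 10–11 N (snug), and the steel bar is back upright in its holder. However, the free-standing blue look-alike bar toppled sometime between 3 s and 16 s; I found no contact on my planned paths, but can't rule it out, and left it lying as instructed.

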